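# Set the gib screw of a slide stage and run the carriage home

### The arm

A 7-joint arm with a two-finger parallel gripper is mounted at the origin on a cart in front of the work surface, level with it; the furniture and walls round the work are solid. World frame = base frame: x ahead of the robot, y to its left, z up, the work surface at z = 0. Lengths are in m, angles in rad, forces in N, time in s.
With the tool pointing down it reaches from about 0.425 to 0.925 m from the base axis. Payload 6.8 kg.
Tool frame: the origin (TCP) lies midway between the tips of the shut fingers; the grasp point (between the pads) lies 19 mm behind it; x points along the fingers, y is the direction in which the jaws open and shut, and the axes are right-handed (so a half turn about x gives the same grasp; the last joint's range is limited). The gripper opens to 88 mm and grips with 3 to 60 N. Pads are 20 mm wide; open, the fingers measure 115 mm over their backs; the gripper's body (75 mm by 178 mm) begins 61 mm behind the grasp point.
Start: joints at [-1.317, 0.477, 0.022, 1.555, -0.011, 1.109, -0.083], TCP at [0.239, 0.631, 0.223] pointing down, gripper open.
Joint ranges: [-2.96, 2.96], [-0.34, 2.1], [-1.41, 1.46], [0.24, 2.44], [-1.37, 4.51], [0.17, 1.92], [-2.96, 2.96]. Speed limits (rad/s): [2.39, 2.39, 3.14, 3.14, 3.14, 3.14, 3.14].

### API

Orientations are given as a unit quaternion [w, x, y, z].
In Python, from workcell import arm, ik, eyes, workorder, nets, status gives the robot as it stands. Calls block until the motion is done:
- arm.movep(position, orientation): joint-space move of the TCP to a pose.
- arm.move_straight(position, orientation=None, feed=0.15, f_stop=None): straight line of the TCP; orientation=None keeps the orientation; feed is the mean speed in m/s. With f_stop (N) it stops when the force on the tool has changed by that much, and returns True; else False.
- arm.goto_joints(angles): joint-space move.
- arm.move_gripper(opening): opening from 0.0 (shut) to 1.0 (fully open); the grip force is fixed at half the most; returns when the fingers have stopped.
- arm.pause(seconds).
- ik(position, orientation): joint angles nearest the present ones, or None.
- eyes.get_image(name): name is "scene" or "top" or "wrist"; returns a dict with "color" (480x640x3 uint8, red, green, blue), "fx", "fy", "cx", "cy" (pixels), "rvec" (rotation vector, rad) and "tvec" (3), from world to camera coordinates, as OpenCV has them; the wrist camera has in their place "mount" (4x4, takes a point from camera to tool coordinates, whose origin is the TCP and whose axes are the tool frame's). Camera axes: x right, y down, z forward; pixel columns grow to the right and rows downward; lengths in m; the calibration is good to about 2 mm. A picture is of the moment at which its call begins: read the wrist's pose just before it. There is no depth.
A pose or a line that the arm cannot do raises arm.Unreachable and nothing moves.
- workorder.close_job(): hands the job in, once; it reports no verdict.
Trained networks look in a picture, given as the dict that the camera call returned (one of the last four; its "shot" number tells which), for a name from the list of things; names that differ only in an ending like _2 or _b are one class to them, and where a whole thing is asked for, a point or a joint stands for the part that bears it (a point fixed in the world has none). Each returns a list of dicts, best first, with "confidence" (0 to 1); they miss things now and then, are a little off and sometimes report something else, mostly with a low value. They report only what shows in the picture. A call takes as long as a camera call.
- nets.boxes_of(picture, label): "box" ([centre column, centre row, width, height] in pixels, round what is visible of it).
Readings, each from a call of its own:
- status.read_clock(): time.
- status.read_joints(): joint angles.
- status.read_joint_velocities(): joint speeds.
- status.read_joint_efforts(): joint torques, N m.
- status.read_tool_pos(): TCP position.
- status.read_ee_rot(): TCP orientation.
- status.read_ft_force(): force on the tool from outside, world axes, zero at the start.
- status.read_wrist_torque(): the same for the moment, N m.
- status.read_finger_gap(): opening from 0.0 (shut) to 1.0 (fully open).
Only numpy, scipy, OpenCV 4.12 (cv2) and the standard library are available. Lean on these libraries where they do the work, as an engineer would, in place of code of your own. Each camera call takes 0.05 s, during which the arm holds its last target. There are 200 camera calls.

### The job

Set the running clearance of the small slide stage: turn the winged thumbscrew on its carriage clockwise (seen from above) until it bottoms firmly, without forcing it past that, then back it off a quarter of a turn. Then let go of the screw and push the carriage along its rail fully home against the stop block at the far end. Leave the other things on the worktop where they are.

Things in the scene. Friction and masses are not known exactly. Their poses are not given: they have to be found in the camera images.
- wing (a point): Centre of the thumbscrew's steel wing: an upright flat bar 28 mm long (x), 9 mm thick (y), 24 mm high (z, up the screw axis), on a round collar 18 mm across. Clockwise from above tightens; it sinks 2 mm per turn and bottoms 1.0 to 2.6 rad from its start, unknown where; the wing's direction at bottom varies. Take it with the finger tips 5 mm or more above the boss. It stays where it is left.
- boss_top (a point): Centre of the top of the round steel boss (26 mm across, 4.5 mm high) on the carriage, round the screw. The wing's lower edge stays 4 mm or more above it. The screw turns with 0.04 N m of drag until it bottoms; then the sprung boss twists with it and the torque climbs 2 N m per rad. 0.15 to 0.4 N m is firm, above 0.6 N m is forced. The boss springs back when let go.
- tab_tip (a point): Tip of the flat steel tab (7 mm wide, 3 mm thick) on the boss, 22 mm from the screw axis. Without torque it points along the rail to the far end; it swings aside as the boss twists.
- carriage_top (a point): Centre of the top of the aluminium carriage (64 mm along the rail, 66 mm wide), 48 mm above the worktop, on the screw axis under the boss. x points along the rail to the stop block, z up. The near upright face, the one to push, is 32 mm from here on the -x side, 26 to 48 mm above the worktop; a 21 mm high end plate stands before it at the rail's near end.
- carriage (a joint): Position of the carriage along its rail, m: 0 at the near end, 0.070 when its far face is against the stop block. It starts at 0 to 0.030. About 4 N of drag; it stays where it is left.
- slide_stage: The slide stage, fixed to the worktop: dark steel base 170 x 70 x 12 mm with a dovetail rail along its x axis and an aluminium stop block (60 mm wide, top 44 mm above the worktop) at the +x end, its face 68 mm from the origin. Origin: centre of the underside.
- loupe: Bystander: black stand magnifier, 37 mm across, 40 mm high, beside the stage. Origin: centre of the underside.
- dial_gauge: Bystander: dial indicator lying on its back, 97 x 56 x 20 mm, beside the stage. Origin: on the underside, 18 mm from the middle of its round dial.
- bearing: Bystander: ball bearing 26 mm across, 8 mm high, beside the stage. Origin: centre of the underside.
- hex_key_2: Bystander: dark L-shaped hex key, 28 x 74 x 7 mm, lying beside the stage. Origin: centre of the underside.

How it is judged:
By the outcome, as a careful person would: the job done as asked, in the order asked, and still so for the second after the job is handed in, with the robot touching nothing.
It also fails if it takes over 72 s, if anything falls off the work surface, if the arm or the gripper's body presses on something with over 40 N, if the wrist force passes 120 N, or if a joint passes its speed limit or range.

## Working session

There is one attempt and no reset: what is moved stays moved. The work goes in short steps, each a Python script; the robot and the scene stay as the last script left them, time stands still between calls to the robot, and variables do not carry over. Pictures are saved under pics/ and viewed, about 8 in all and at most 12, crops included, and the job is handed in when it is done.

```bash
mkdir -p pics; cat > h.py <<'E'
import numpy as np, cv2
from workcell import arm, ik, eyes, workorder, nets, status
from scipy.spatial.transform import Rotation as R
def save(im,n): cv2.imwrite(f'pics/{n}.png',cv2.cvtColor(im,cv2.COLOR_RGB2BGR))
def cam(p):
    """camera centre, R cam->world for fixed camera"""
    Rm=cv2.Rodrigues(np.array(p['rvec'],float))[0]; return -Rm.T@np.array(p['tvec']).ravel(),Rm.T
def ray(p,uv,z,pose=None):
    if pose is None: c,Rc=cam(p)
    else: c,Rc=pose
    d=Rc@np.array([(uv[0]-p['cx'])/p['fx'],(uv[1]-p['cy'])/p['fy'],1]); return c+d*(z-c[2])/d[2]
def proj(p,X,pose=None):
    c,Rc=cam(p) if pose is None else pose
    v=Rc.T@(np.array(X)-c); return np.array([p['fx']*v[0]/v[2]+p['cx'],p['fy']*v[1]/v[2]+p['cy']])
def wrist():
    t=np.array(status.read_tool_pos()); q=status.read_ee_rot()
    p=eyes.get_image('wrist'); T=np.eye(4); T[:3,:3]=R.from_quat([q[1],q[2],q[3],q[0]]).as_matrix(); T[:3,3]=t
    M=T@np.array(p['mount']); return p,(M[:3,3],M[:3,:3])
def qdown(a):
    """tool x down, tool y (jaw) along angle a in world xy"""
    x=np.array([0,0,-1.]);y=np.array([np.cos(a),np.sin(a),0]);m=np.column_stack([x,y,np.cross(x,y)])
    q=R.from_matrix(m).as_quat(); return [q[3],q[0],q[1],q[2]]
E
python3 - <<'E'
from h import *
print(status.read_clock(),status.read_ee_rot(),status.read_ft_force())
for n in ['top','scene']:
    p=eyes.get_image(n); save(p['color'],n)
    print(n,cam(p)[0],p['fx'])
    for l in ['wing','boss_top','tab_tip','carriage_top','slide_stage','loupe','dial_gauge','bearing','hex_key_2']:
        r=nets.boxes_of(p,l)[:2]
        print(l,[(np.round(b['box']).tolist(),round(b['confidence'],2)) for b in r])
E
```

```text
0.0 [ 0.69551106  0.12660275  0.69562618 -0.12782929] [-0.54076165  0.02962482  0.77562083]
top [0.33945243 0.31518982 0.91860307] 528.9067954316488
wing [([320.0, 213.0, 14.0, 4.0], 0.57)]
boss_top [([319.0, 212.0, 20.0, 12.0], 0.64)]
tab_tip [([319.0, 212.0, 14.0, 21.0], 0.73)]
carriage_top [([319.0, 218.0, 46.0, 48.0], 0.84), ([318.0, 216.0, 76.0, 108.0], 0.22)]
slide_stage [([316.0, 217.0, 76.0, 107.0], 0.72)]
loupe [([247.0, 194.0, 18.0, 23.0], 0.74)]
dial_gauge [([218.0, 307.0, 34.0, 45.0], 0.88)]
bearing [([318.0, 217.0, 48.0, 50.0], 0.59), ([400.0, 184.0, 14.0, 11.0], 0.47)]
hex_key_2 [([226.0, 249.0, 42.0, 15.0], 0.72), ([320.0, 215.0, 15.0, 7.0], 0.5)]
scene [0.0598365  0.8418139  0.59289207] 436.3266242884287
wing []
boss_top [([312.0, 348.0, 49.0, 30.0], 0.41)]
tab_tip []
carriage_top []
slide_stage [([278.0, 255.0, 27.0, 27.0], 0.97)]
loupe [([252.0, 274.0, 21.0, 18.0], 0.72)]
dial_gauge [([313.0, 348.0, 48.0, 28.0], 0.74)]
bearing []
hex_key_2 []
```

```bash
ls pics
```

```text
scene.png
top.png
```

View pics/top.png

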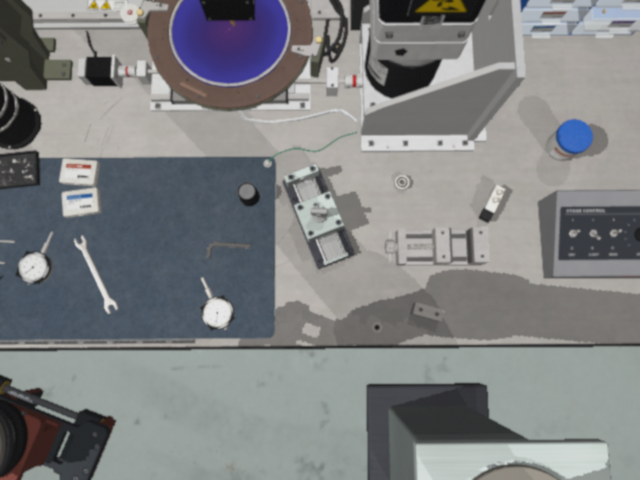

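The top view shows the stage near (319,217). Its rail runs from about (303,178) to (335,255) and the wing is near (320,212). I'll move above it and look from close by.

```bash
python3 - <<'E'
from h import *
p=eyes.get_image('top')
w=ray(p,(319.5,212.5),.07); print('wing',w, 'ends',ray(p,(300,172),.02),ray(p,(338,262),.012))
print('loupe',ray(p,(248,194),.03))
print(proj(p,status.read_tool_pos()), np.array(eyes.get_image('wrist')['mount']).round(3))
import math
for a in np.arange(-math.pi,math.pi,.5):
    j=ik([w[0],w[1],.25],qdown(a)); print(round(a,2), None if j is None else np.round(j,2))
c=p['color'][150:280,250:420]; save(cv2.resize(c,None,fx=4.5,fy=4.5,interpolation=cv2.INTER_CUBIC),'topc')
E
```

```text
wing [0.52588785 0.31746577 0.07      ] ends [0.61003909 0.35141828 0.02      ] [0.45104745 0.28630926 0.012     ]
loupe [0.56830038 0.44088905 0.03      ]
[ 72.18087269 410.46454056] [[ 0.001 -0.307  0.952 -0.163]
 [ 1.     0.    -0.001 -0.001]
 [ 0.     0.952  0.307 -0.086]
 [ 0.     0.     0.     1.   ]]
-3.14 [-0.49  0.36 -0.21  1.67  0.08  1.12  2.43]
-2.64 [-0.41  0.37 -0.3   1.66  0.12  1.13  2.89]
-2.14 [-1.46  0.68  1.28  1.73 -0.68  1.27 -2.16]
-1.64 [-1.17  0.42  0.72  1.71 -0.3   1.12 -2.01]
-1.14 [-1.1   0.4   0.61  1.71 -0.25  1.11 -1.56]
-0.64 [-1.03  0.38  0.51  1.7  -0.21  1.11 -1.1 ]
-0.14 [-0.97  0.37  0.43  1.7  -0.17  1.11 -0.63]
0.36 [-0.89  0.36  0.33  1.69 -0.13  1.11 -0.17]
0.86 [-0.82  0.36  0.22  1.69 -0.09  1.11  0.29]
1.36 [-0.74  0.35  0.12  1.68 -0.05  1.11  0.76]
1.86 [-0.68  0.35  0.04  1.68 -0.02  1.11  1.23]
2.36 [-0.6   0.36 -0.06  1.67  0.02  1.11  1.69]
2.86 [-0.53  0.36 -0.15  1.67  0.06  1.12  2.16]
```

View pics/topc.png

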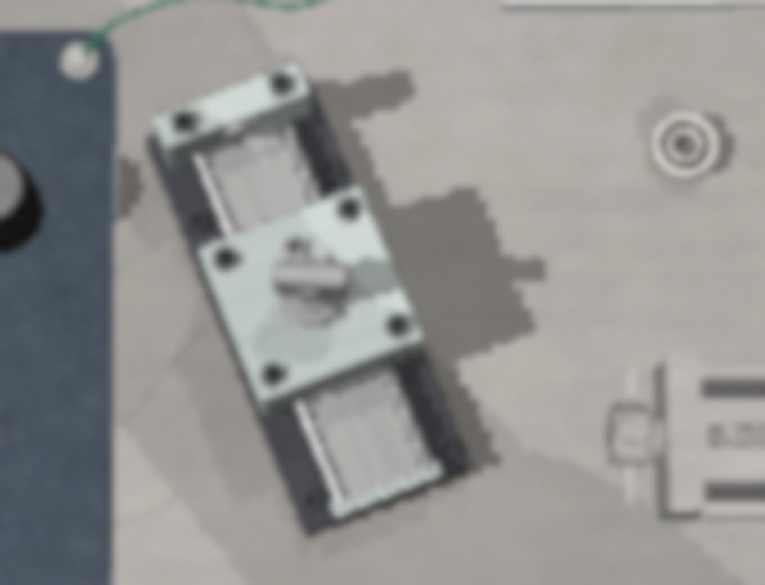

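The crop shows the stop block at the upper left (the +x end), the tab pointing towards it, and the wing lying almost along world y. I'll move above it for one close look.

```bash
python3 - <<'E'
from h import *
arm.movep([.526,.3175,.18],qdown(3.0))
p,ps=wrist(); save(p['color'],'w1')
print(status.read_clock(),status.read_tool_pos(),status.read_joints(),status.read_wrist_torque(),status.read_ft_force())
for l,z in [('wing',.071),('boss_top',.0525),('tab_tip',.051),('carriage_top',.048)]:
    for b in nets.boxes_of(p,l)[:2]: print(l,np.round(b['box']),round(b['confidence'],2),ray(p,b['box'][:2],z,ps))
E
```

```text
3.1667 [0.52560881 0.31831937 0.18007823] [-0.48432839  0.42996452 -0.21274681  1.73733012  0.10543476  0.98522818
  2.26415629] [ 0.07590956  0.07296083 -0.02171747] [-0.22491453  0.78376865  0.37373216]
wing [318. 232.  22.  42.] 0.59 [0.52552686 0.31771809 0.071     ]
boss_top [313. 229.  39.  46.] 0.72 [0.53039991 0.32032101 0.0525    ]
tab_tip [313. 229.  42.  42.] 0.62 [0.53045987 0.32111363 0.051     ]
carriage_top [316. 219. 102. 111.] 0.95 [0.52744019 0.31359658 0.048     ]
```

View pics/w1.png

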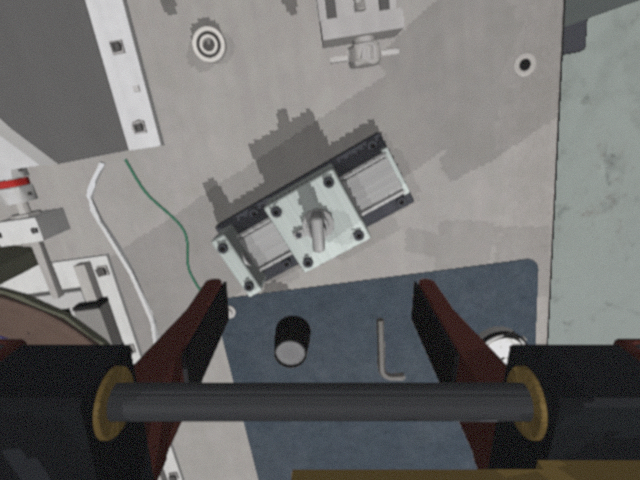

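The wrist view shows the wing at (318,232), the carriage centre near (317,222) and the stop block towards the lower left. I'll crop in for the wing's direction.

```bash
python3 - <<'E'
from h import *
p,ps=wrist()
for uv,z in [((277,212),.048),((328,182),.048),((359,234),.048),((306,267),.048)]: print(ray(p,uv,z,ps))
c=p['color'][160:290,240:400].copy(); c=cv2.resize(c,None,fx=5,fy=5,interpolation=cv2.INTER_CUBIC)
def mk(X,col):
    u=(proj(p,X,ps)-[240,160]+.5)*5-.5; cv2.circle(c,tuple(int(v) for v in u),4,col,1)
m=np.array([.5265,.3175])
save(c,'w1c')
E
```

```text
[0.55734152 0.30328664 0.048     ]
[0.51355473 0.28505114 0.048     ]
[0.49417062 0.33099412 0.048     ]
[0.54151372 0.35370775 0.048     ]
```

View pics/w1c.png

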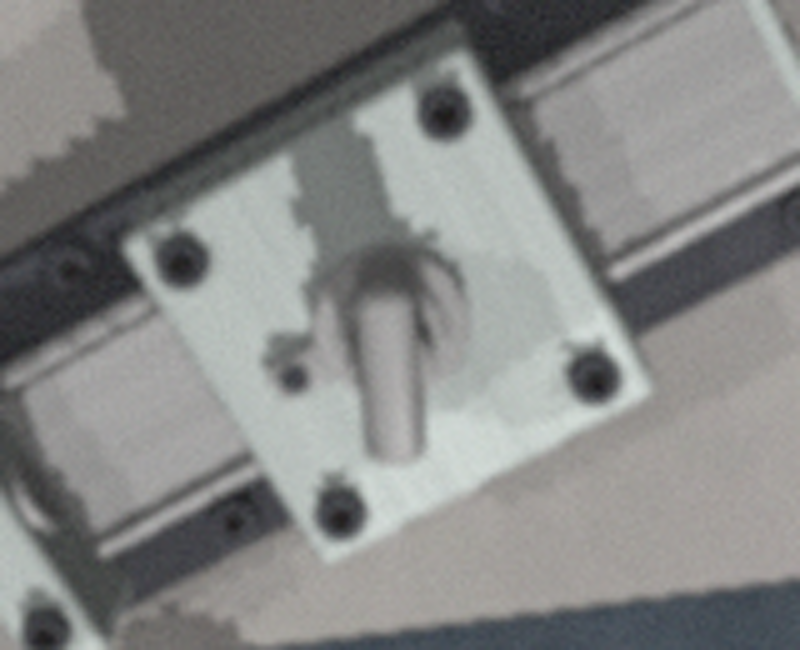

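```bash
python3 - <<'E'
from h import *
p,ps=wrist()
f=lambda u,z: ray(p,(np.array(u)+.5)/5-.5+[240,160],z,ps)
C=[f(u,.048) for u in [(125,240),(462,48),(650,390),(328,560)]]
print(np.mean(C,0)); 
for i in range(4): d=C[(i+1)%4]-C[i]; print(np.linalg.norm(d),np.degrees(np.arctan2(d[1],d[0])))
a,b=f((386,293),.083),f((398,452),.083); d=b-a
print('wing top',a,b,(a+b)/2,np.linalg.norm(d),np.degrees(np.arctan2(d[1],d[0])))
g=f((290,378),.051); print('tab',g)
print(f((30,625),.044))
E
```

```text
[0.52618299 0.31663323 0.048     ]
0.06171050037754632 -158.40884082484988
0.0640648354428531 111.27273144135908
0.06119014790914706 21.525677141659234
0.0639941242898549 -68.26169630064068
wing top [0.52492164 0.30334084 0.083     ] [0.5266265  0.32740665 0.083     ] [0.52577407 0.31537375 0.083     ] 0.024126117193141887 85.94783174520786
tab [0.54383103 0.32389713 0.051     ]
[0.59628619 0.36412578 0.044     ]
```

```bash
python3 - <<'E'
from h import *
def tz(n=5): return np.mean([np.r_[status.read_wrist_torque(),status.read_ft_force()] for _ in range(n)],0).round(3)
print([round(status.read_wrist_torque()[2],3) for _ in range(5)])
arm.move_straight([.526,.3165,.10],qdown(3.07))
arm.move_straight([.526,.3165,.061],feed=.08,f_stop=15)
print(status.read_tool_pos(),tz(),status.read_clock())
print(arm.move_gripper(0.0),status.read_finger_gap()*88,tz(),status.read_tool_pos(),status.read_clock())
arm.pause(.2)
p,ps=wrist(); save(p['color'],'w2'); print(tz(),status.read_clock())
E
```

```text
[np.float64(0.016), np.float64(0.016), np.float64(0.016), np.float64(0.016), np.float64(0.016)]
[0.52590175 0.31651327 0.06070582] [ 0.102  0.039 -0.032 -0.274  0.002 -0.162] 4.7833
False 9.049306204638844 [-0.013 -0.481 -0.015  2.45   0.117 -0.402] [0.52663843 0.31625838 0.0610833 ] 5.9667
[-0.108 -0.706  0.012  3.173 -0.648 -0.532] 6.2167
```

View pics/w2.png

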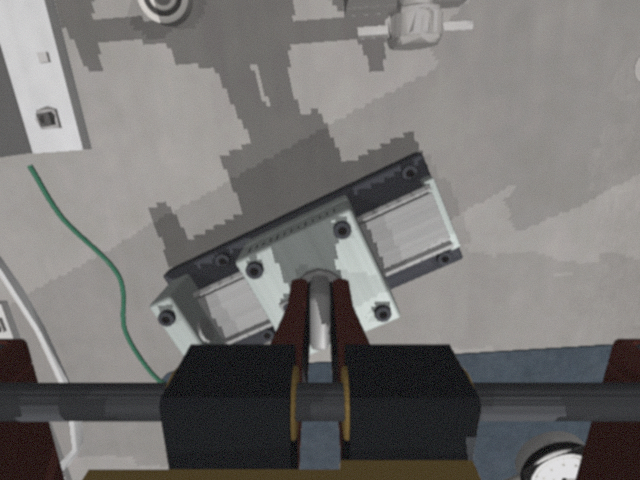

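The fingers hold the wing (gap 9.05 mm, matching its 9 mm thickness). Next I turn it clockwise in small steps and log the torque.

```bash
cat >> h.py <<'E'
def ang():
    q=status.read_ee_rot(); y=R.from_quat([q[1],q[2],q[3],q[0]]).as_matrix()[:,1]; return np.arctan2(y[1],y[0])%(2*np.pi)
def meas(n=6):
    r=[]
    for _ in range(n): arm.pause(.02); r.append(np.r_[status.read_wrist_torque()[2],status.read_ft_force()])
    return np.mean(r,0)
def turn(a,xy,a0=3.07,z0=.061):
    arm.movep([xy[0],xy[1],z0-(a0-a)*.002/(2*np.pi)],qdown(a))
E
python3 - <<'E'
from h import *
a=3.07; xy=[.5266,.3164]
m=meas(); print(m.round(3),ang())
while a>3.07-2.85:
    a-=.05; turn(a,xy); m=meas(4)
    if m[0]>.13: m=meas(8)
    t=status.read_tool_pos()
    print(round(a,3),round(ang(),3),m.round(3),np.round(t[:2],4),round(status.read_clock(),2),round(status.read_finger_gap()*88,2))
    if m[0]>.24 or np.abs(m[1:]).max()>15 or status.read_clock()>36: break
E
```

```text
[ 0.01   3.282 -1.016 -1.861] 3.0696382076210873
3.02 3.021 [ 0.054  2.241 -1.349 -0.322] [0.5265 0.3163] 6.63 8.51
2.97 2.972 [ 0.038  1.554 -1.42   0.33 ] [0.5265 0.3163] 6.95 8.3
2.92 2.922 [ 0.044  1.505 -1.824  0.579] [0.5264 0.3164] 7.27 8.84
2.87 2.872 [ 0.032  0.76  -2.466  1.093] [0.5264 0.3163] 7.58 8.77
2.82 2.822 [ 0.034  0.038 -2.269  1.355] [0.5263 0.3164] 7.9 8.91
2.77 2.772 [ 0.036 -0.462 -1.525  2.358] [0.5263 0.3164] 8.22 8.78
2.72 2.722 [ 0.027 -1.248 -1.766  2.487] [0.5263 0.3164] 8.53 9.16
2.67 2.672 [ 0.056 -2.274 -1.956  2.865] [0.5262 0.3165] 8.85 8.88
2.62 2.622 [ 0.037 -2.635 -1.85   3.043] [0.5262 0.3165] 9.17 9.11
2.57 2.572 [ 0.032 -4.086 -1.071  2.87 ] [0.5262 0.3165] 9.48 8.86
2.52 2.522 [ 0.039 -3.949  0.109  2.584] [0.5263 0.3166] 9.8 8.92
2.47 2.472 [ 0.06  -4.208 -0.393  1.697] [0.5264 0.3167] 10.12 8.76
2.42 2.422 [ 0.046 -4.301  0.907  1.579] [0.5264 0.3167] 10.43 8.84
2.37 2.372 [ 0.046 -4.809  1.522  1.373] [0.5264 0.3167] 10.75 8.51
2.32 2.323 [ 0.045 -4.743  2.015  1.072] [0.5264 0.3168] 11.07 8.93
2.27 2.273 [ 0.02  -5.143  2.54   1.633] [0.5
[... 745 characters left out ...]
5261 0.3176] 14.87 9.08
1.67 1.674 [ 0.03  -5.147  3.572  0.812] [0.5261 0.3176] 15.18 8.95
1.62 1.624 [ 0.035 -5.304  3.553  1.126] [0.5261 0.3177] 15.5 8.83
1.57 1.574 [ 0.033 -5.138  4.069  0.462] [0.5261 0.3178] 15.82 8.66
1.52 1.524 [ 0.036 -4.811  3.889  0.078] [0.5261 0.3179] 16.13 8.52
1.47 1.474 [ 0.042 -5.164  4.019  0.186] [0.5262 0.3179] 16.45 8.7
1.42 1.424 [ 0.045 -4.514  4.469 -0.407] [0.5262 0.318 ] 16.77 8.93
1.37 1.374 [ 0.083 -4.681  4.898 -0.082] [0.5262 0.318 ] 17.08 8.43
1.32 1.325 [ 0.133 -4.905  4.536 -0.02 ] [0.5262 0.3181] 17.53 8.8
1.27 1.275 [ 0.237 -4.61   4.771  0.038] [0.5262 0.3182] 17.98 8.74
1.22 1.225 [ 0.305 -4.327  4.298 -0.013] [0.5263 0.3182] 18.43 8.79
```

The torque stays near 0.04, then climbs from about 1.37 rad at roughly 2 N m/rad and ends at 0.305 N m, which is firm. The unloaded bottom is at about 1.39 rad. Next I back off to a held angle of 2.98, since the boss twists about 0.02 rad under drag, then release and look.

```bash
python3 - <<'E'
from h import *
for a in [1.3,1.4,1.8,2.2,2.6,2.9,2.98]:
    turn(a,[.5265,.3167]); print(a,round(ang(),3),meas(4).round(3),np.round(status.read_tool_pos(),4))
arm.move_gripper(0.5); t=status.read_tool_pos()
print(status.read_finger_gap(),t,meas(4).round(3),status.read_clock())
arm.move_straight([t[0],t[1],.18],feed=.1)
p,ps=wrist(); c=p['color']; 
for l,z in [('wing',.071),('carriage_top',.048),('slide_stage',.02)]:
    for b in nets.boxes_of(p,l)[:1]: print(l,np.round(b['box']),ray(p,b['box'][:2],z,ps))
u=proj(p,[.526,.3165,.048],ps).astype(int); print(u)
x0,y0=u[0]-80,u[1]-65; save(cv2.resize(c[y0:y0+130,x0:x0+160],None,fx=5,fy=5,interpolation=cv2.INTER_CUBIC),'w3c'); print(x0,y0,status.read_clock())
import pickle; pickle.dump((p,ps,x0,y0),open('w3.pkl','wb'))
E
```

```text
1.3 1.305 [ 0.195 -4.655  3.903  0.529] [0.5262 0.3181 0.0605]
1.4 1.405 [ 0.025 -5.3    4.087  0.427] [0.5262 0.318  0.0605]
1.8 1.804 [-0.    -5.032  2.892  0.768] [0.5262 0.3175 0.0606]
2.2 2.202 [-0.007 -4.616  2.366  1.145] [0.5265 0.3171 0.0607]
2.6 2.596 [-1.000e-03 -3.238e+00  1.610e+00  7.310e-01] [0.5268 0.3167 0.0609]
2.9 2.894 [-0.003 -0.952  1.197 -0.997] [0.5271 0.3165 0.061 ]
2.98 2.975 [-0.015  0.609  0.669 -1.552] [0.5272 0.3164 0.061 ]
0.5018116089405292 [0.52648003 0.31667125 0.06095102] [ 0.005 -0.017  0.042  0.082] 22.0167
wing [318. 235.  22.  41.] [0.52687448 0.31795561 0.071     ]
carriage_top [318. 222. 104. 111.] [0.52615176 0.31404309 0.048     ]
slide_stage [315. 213. 204. 160.] [0.52877456 0.31322285 0.02      ]
[318 224]
238 159 23.5583
```

View pics/w3c.png

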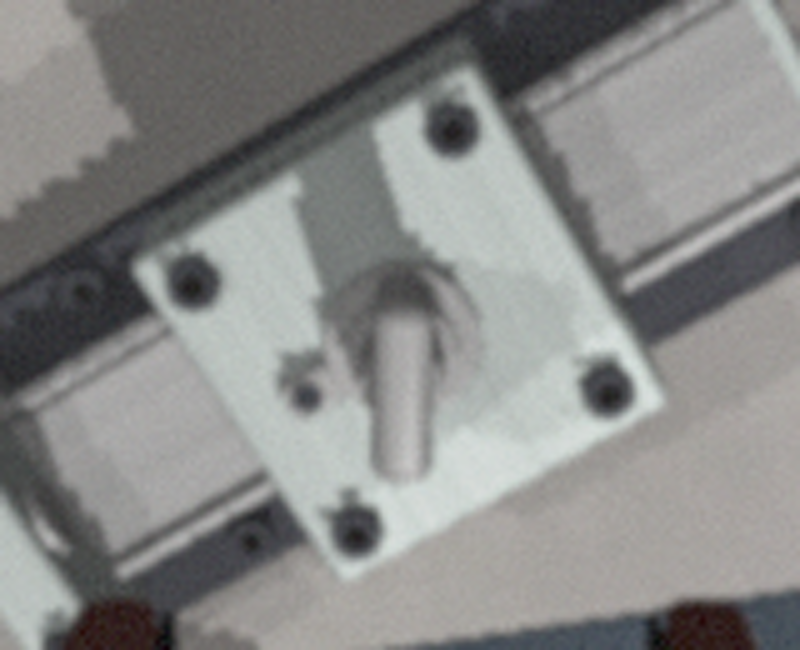

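After release the wing is back near its start direction and the tab points along the rail again. Next I shut the fingers, go behind the near face and push along the rail, stopping on force.

```bash
python3 - <<'E'
from h import *
th=.377; u=np.array([np.cos(th),np.sin(th),0]); c=np.array([.5263,.3166,0]); q=qdown(th+np.pi/2)
s=c-.056*u
arm.move_gripper(0.0)
arm.movep(s+[0,0,.16],q)
print(arm.move_straight(s+[0,0,.034],feed=.1,f_stop=8),status.read_tool_pos(),status.read_clock())
f0=np.array(status.read_ft_force())
e=s+.090*u+[0,0,.034]
for k in range(4):
    r=arm.move_straight(e,feed=.03,f_stop=16)
    t=np.array(status.read_tool_pos()); print(r,t,'along',(t-s)@u,np.array(status.read_ft_force())-f0,status.read_clock())
    if not r or k>0 and np.linalg.norm(t-tp)<.002: break
    tp=t
p=eyes.get_image('top'); save(cv2.resize(p['color'][150:280,250:420],None,fx=4.5,fy=4.5,interpolation=cv2.INTER_CUBIC),'top2')
E
```

```text
False [0.47467342 0.29631662 0.03462014] 26.6833
True [0.52516362 0.31615854 0.03318039] along 0.05478090929030989 [ 0.94962868  1.01681191 -0.36852132] 28.4917
True [0.52511935 0.31596073 0.03191397] along 0.054666923318929764 [0.07866428 0.66906396 0.24492201] 28.9583
```

View pics/top2.png

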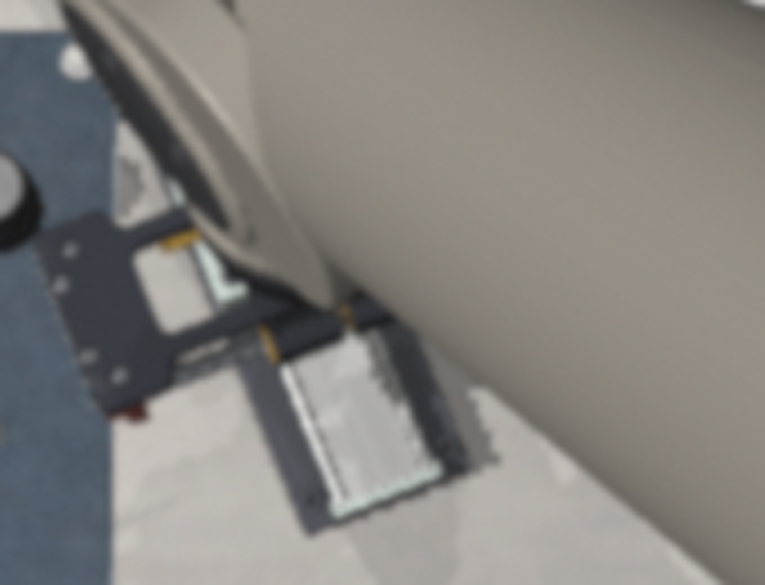

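Both pushes stopped at the same place after about 41 mm of carriage travel, against an estimated 42 mm gap. I'll back off, rise and inspect.

```bash
python3 - <<'E'
from h import *
th=.377; u=np.array([np.cos(th),np.sin(th),0])
t=np.array(status.read_tool_pos())
arm.move_straight(t-.02*u,feed=.08)
arm.move_straight(t-.02*u+[0,0,.13],feed=.15)
arm.movep([.52,.3165,.2],qdown(3.0))
p,ps=wrist(); print(status.read_clock())
x=proj(p,[.555,.328,.05],ps).astype(int); x0,y0=x[0]-100,max(0,x[1]-75); print(x0,y0)
save(cv2.resize(p['color'][y0:y0+150,x0:x0+200],None,fx=4,fy=4,interpolation=cv2.INTER_CUBIC),'w4c')
import pickle; pickle.dump((p,ps,x0,y0),open('w4.pkl','wb'))
E
```

```text
31.3833
179 162
```

View pics/w4c.png

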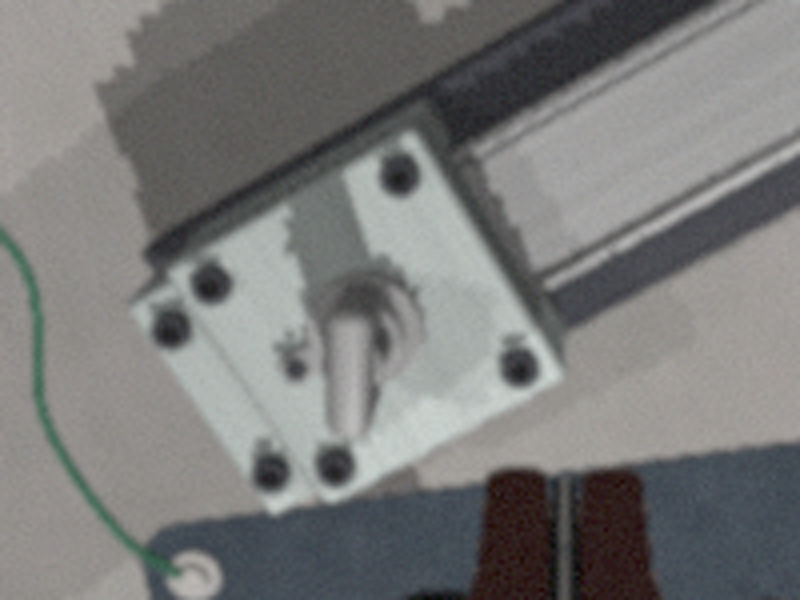

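The carriage is flush against the stop block, with only a thin seam along (185,290)–(300,480). The wing and tab are as I left them, and the gripper is clear.

```bash
python3 -c "
from h import *
p=eyes.get_image('top')
for l in ['loupe','dial_gauge','bearing','hex_key_2']: print(l,[np.round(b['box']).tolist() for b in nets.boxes_of(p,l)[:2]])
print(workorder.close_job(),status.read_clock())"
```

```text
loupe [[248.0, 195.0, 23.0, 21.0]]
dial_gauge [[247.0, 195.0, 22.0, 21.0], [216.0, 303.0, 32.0, 52.0]]
bearing []
hex_key_2 [[227.0, 250.0, 44.0, 18.0]]
the job is handed in; nothing more can be done
the job is handed in; nothing more can be done
```

The screw is set, the carriage is against the stop block, and the job is handed in. The last clock reading, before the final check and hand-in, was 31.4 s of the 72 s allowed.

- **Screw:** I turned it clockwise until the torque climbed from its drag level at about 1.37 rad tool angle. I stopped at about 0.30 N m, which is firm and well below forced. I then backed it off a quarter turn from the unloaded bottom, put at about 1.39 rad, and let go. In the pictures afterwards the tab points along the rail again.
- **Uncertainty in the back-off:** drag read about 0.04 N m tightening but only about 0.01 N m loosening, so the torque readings probably carry a small bias. That makes the quarter turn uncertain by roughly 0.02 rad.
- **Carriage:** I pushed it about 41 mm, against an estimated gap of 42 mm. Two force-limited pushes stopped at the same place. The last close-up shows the carriage flush on the stop block with no visible gap, and the gripper was clear.
- **Other things on the worktop:** the loupe, dial gauge and hex key were found where they had been, to within a few pixels. The detector missed the bearing in the last picture, so I did not confirm its position, but the arm did no work near it.

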